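# Close up the tin rack

### The arm

A 6-joint arm with a two-finger parallel gripper is mounted at the origin on a cart in front of the work surface, level with it; the furniture and walls round the work are solid. World frame = base frame: x ahead of the robot, y to its left, z up, the work surface at z = 0. Lengths are in m, angles in rad, forces in N, time in s.
With the tool pointing down it reaches from about 0.25 to 0.725 m from the base axis. Payload 4 kg.
Tool frame: the origin (TCP) lies midway between the tips of the shut fingers; the grasp point (between the pads) lies 19 mm behind it; z points along the fingers, y is the line along which they close (so a half turn about z gives the same grasp; the last joint's range is limited). The gripper opens to 85 mm and grips with 20 to 120 N. Pads are 22 mm wide; open, the fingers measure 114 mm over their backs; the gripper's body (76 mm by 85 mm) begins 54 mm behind the grasp point. The pads swing forward as they close: fully open they stand 13 mm farther back than shut.
Start: joints at [-1.25, 0.241, 0.005, 1.335, 0, 1.571], TCP at [0.158, -0.474, 0.231] pointing down, gripper open.
Joint ranges: [-2.72, 2.72], [-1.05, 1.87], [-1.09, 1.28], [-1.99, 2.15], [-1.42, 1.44], [-3.14, 3.14]. Speed limits (rad/s): [2.79, 2.79, 3.14, 3.14, 3.14, 3.14].

### API

Orientations are given as a unit quaternion [x, y, z, w].
In Python, from workcell import get_obs, camera, job_done, silhouettes gives the robot as it stands. The module is installed in compiled form; this text tells all that it offers.
- The arm moves only by the tool drive_tool, never from a script. Its argument "increments" is a list of rows, each a list of 3 entries, a list of its own where there are three numbers: the shift along the world's x, y, z in mm, then the turn, a rotation vector about the world's x, y, z in degrees, then the opening, from 0 (shut) to 1 (fully open). A call has 1 to 8 rows; each row shifts and turns the commanded pose from where the row before left it; what a row does not reach is not made up. A row lasts 1/12 s, in which the tool goes at most 41.7 mm and 7.16 degrees, less where a joint would pass 70% of its speed; a pose out of reach is approached as far as the arm can. A call is refused whole if a number of a shift passes 41.7 or a number of a turn 7.16, either way. A call with a gripper value outside its range is refused whole. The fingers move at their own pace and stop on an object; the grip force is fixed at half the most. Time passes only in rows, so rows that do not move let the fingers close. It gives the time, the measured TCP pose, the force, the opening and the grip force at its end, in the units of the state.
- get_obs(): the state, without advancing time (a new reading comes with each control period).
- camera(name): name is "side" or "top"; returns a dict with "image" (384x512x3 uint8, red, green, blue), "K" (3x3 intrinsics, pixels), "k1" (the pictures are not rectified: a ray, as slopes to the right and down, at radius r is drawn at 1 + k1 r^2 times it, then the intrinsics apply), "view" (4x4, takes a point from world to camera coordinates). Camera axes: x right, y down, z forward; pixel columns grow to the right and rows downward; lengths in m; the calibration is good to about 2 mm. A picture is of the moment at which its call begins. There is no depth.
- job_done(): hands the job in; it is judged then, once.
Trained networks look in a picture, given as the dict that the camera call returned (one of the last four; its "shot" number tells which), for a name from the list of things; names that differ only in an ending like _2 or _b are one class to them, and where a whole thing is asked for, a point or a joint stands for the part that bears it (a point fixed in the world has none). Each returns a list of dicts, best first, with "conf" (0 to 1); they miss things now and then, are a little off and sometimes report something else, mostly with a low value. They report only what shows in the picture. A call takes as long as a camera call. They do not tell look-alikes from the thing itself.
- silhouettes(query, picture): "region" (384x512 bool, what is visible of it) and "bbox" ([left, top, right, bottom] in pixels, round what is visible of it).
The state is a dict: "clock": time; "joint_pos": joint angles; "joint_vel": joint speeds; "tau": joint torques, N m; "eef_pos": TCP position; "tool_rot": TCP orientation; "ft_force": force on the tool from outside, world axes, zero at the start; "ft_torque": the same for the moment, N m; "grip_width": finger opening in m; "grasp_force": force on a finger pad.
Only numpy, scipy, OpenCV 4.12 (cv2) and the standard library are available. Lean on these libraries where they do the work, as an engineer would, in place of code of your own. Each camera call takes 0.05 s, during which the arm holds its last target. There are 200 camera calls.

### The job

Close up the wooden rack on the worktop so that the two food tins in it cannot rattle: squeeze the release lever of its steel sliding stop against the grip plate, and with the lever held squeezed push the stop along until the tins are pressed snug against each other and the backing board at its end. Then let the lever go and ease the stop back just until its catch drops fully into the first notch it meets, and leave it latched there. Be gentle: do not crush the tins or wrench at the catch once it has caught, keep both tins standing upright in the rack, and leave the things round the rack where they are.

Things in the scene. Friction and masses are not known exactly. Their poses are not given: they have to be found in the camera images.
- rack: Low wooden rack, fixed to the worktop, 372 mm long (its y axis, from -182 to +190 mm) and 97 mm wide (x). Origin: on its underside, mid-width; z up. Floor 8 mm thick; side lips rise to 26 mm, 81 mm apart inside. Two food tins stand in one row between a backing board before the end block at its +y end and the sliding stop.
- rack_end (a point): Middle of the end block's face, at rack y = +178 mm, 36 mm above the worktop; block 12 mm thick, top 66 mm high. Before it, held firm on two dowels, stands a wooden backing board (74 wide, 8 thick, top 61 mm high) against which the row is closed up. It stands 0 to 20 mm off the block; how far is not measured and differs every time: feel for it.
- notch_line (a point): Middle of the steel notch bar's usual place on the rack floor under the rear of the stop, at the height of its lands (15 mm). Notches 7.5 mm wide, 5 mm deep, every 15 mm, with flat 7.5 mm lands between. Where the notches really lie along the rack differs every time and is not measured (this point does not follow them): feel for them.
- stop (a joint): Travel (m) of the steel sliding stop along rack +y, towards the end block; range -2 to 75 mm, start 0 to 18 mm. Catch out: slides with 1 to 3 N of friction, the row adds up to 4 N; a snug press is 6 to 12 N. Catch in a notch: locked both ways, 3 to 4 mm of play; do not pull it much over 10 N then. The tins are tight somewhere at 39 to 60 mm; the tightest notch is at most 15 mm short of that.
- stop_face (a point): Middle of the stop's upright pressing face, 36 mm above the worktop, at rack y = -40 mm + joint stop. The face is 74 mm wide, its top 62 mm high. Axes as the rack's.
- stop_grip (a point): Grip point of the stop: on the row-side (+y) face of its fixed upright grip plate (44 mm wide along rack x, 8 mm thick, top 118 mm above the worktop), at 98 mm height, 64 mm behind (-y of) the pressing face. Push on this face towards -y to draw the stop back. Axes as the rack's.
- lever (a joint): Angle (rad) of the release lever, a dark steel paddle behind (-y of) the grip plate, hinged 14 mm above the worktop, 91 mm behind the pressing face. 0: at rest, catch fully in a notch. About 0.12 to 0.14: catch resting on a land. Above 0.16: catch clear. 0.24: fully squeezed. Spring: about 1.5 N at the grip point to start, 2.6 N to squeeze fully. It may start on a land or in a notch.
- lever_grip (a point): Grip point on the rear (-y) face of the lever paddle (34 mm wide along rack x, 6 mm thick, top about 110 mm high), 96 mm above the worktop. Pinch it towards stop_grip along rack y: about 47 mm over both faces at rest, 35 mm with the catch on a land, 27 mm fully squeezed. The plate does not give; the lever does all the moving.
- catch: Tooth of the catch, 12 mm wide, 4 mm thick along the row, carried by the lever 36 mm behind its hinge, pointing down at the notch bar. Origin: middle of its lower edge: 10 mm above the worktop in a notch, 15 mm on a land. The lever's spring presses it down; let go over a land, it rides there, dragging with 3 to 5 N, until the stop is drawn to a notch.
- tin_far: Food tin, 75 mm across, 58 mm high, standing loose in the rack next to the backing board; origin: centre of its underside, z up.
- tin_near: The same kind of food tin, 75 mm across, 58 mm high, standing loose in the rack next to the stop; origin: centre of its underside, z up.
- salt_shaker: Bystander: salt shaker, 44 mm across, 90 mm high, beside the rack on the robot's side; origin under its centre.
- espresso_cup: Bystander: small cup with handle, 62 x 89 x 52 mm, beside the rack on the robot's side; origin under its centre.
- spice_jar: Bystander: spice jar, 46 mm across, 106 mm high, behind the rack; origin under its centre.
- sardine_tin: Bystander: flat tin, 63 x 105 x 25 mm, behind the rack; origin under its centre.
There are look-alikes about, which are no part of the job. Leave any blue, pink or red look-alike of the tin_near alone.

How it is judged:
By the outcome, as a careful person would: the job done as asked, in the order asked, and still so for the second after the job is handed in, with the robot touching nothing.
It also fails if it takes over 40 s, if anything falls off the work surface, if the arm or the gripper's body presses on something with over 40 N, if the wrist force passes 120 N, or if a joint passes its speed limit or range.

## Working session

There is one attempt and no reset: what is moved stays moved. The work goes in short steps, Python scripts to look and compute and a tool call to move; the robot and the scene stay as the last step left them, time stands still between calls to the robot, and variables do not carry over. Pictures are saved under pics/ and viewed, at most 10 in all, crops included, and the job is handed in when it is done.

Besides the shell and the picture viewer there is one more tool, called after "Emit:" by a JSON object that holds its "api" and its "payload", one argument or row to a line. drive_tool: Moves the arm, as the interface text tells. Its arguments: {"type":"object","properties":{"increments":{"type":"array"}},"required":["increments"]}

```bash
mkdir -p pics
cat > h.py <<'E'
import numpy as np, cv2
from workcell import get_obs, camera, job_done, silhouettes
def proj(c,P):
    P=np.atleast_2d(P); q=(c["view"]@np.c_[P,np.ones(len(P))].T)[:3]
    s=q[:2]/q[2]; s=s*(1+c["k1"]*(s**2).sum(0))
    return (c["K"][:2,:2]@s).T+c["K"][:2,2]
def ray(c,uv,z):
    s0=(np.array(uv,float)-c["K"][:2,2])/np.diag(c["K"])[:2]; s=s0.copy()
    for _ in range(30): s=s0/(1+c["k1"]*(s@s))
    R=c["view"][:3,:3]; o=-R.T@c["view"][:3,3]; d=R.T@np.r_[s,1]
    return o+d*(z-o[2])/d[2]
E
python3 - <<'E'
from h import *
for n in("top","side"):
    c=camera(n); cv2.imwrite(f"pics/{n}0.png",c["image"][:,:,::-1])
    print(n,c["K"].round(1).tolist(),c["k1"],c["view"].round(3).tolist())
    for q in("rack","stop","lever","tin_near","tin_far","salt_shaker","espresso_cup","spice_jar","sardine_tin"):
        for d in silhouettes(q,c)[:5]:
            ys,xs=np.where(d["region"]); print(q,round(d["conf"],2),d["bbox"],xs.mean().round(1),ys.mean().round(1), ray(c,(xs.mean(),ys.mean()),.05).round(3))
o=get_obs();print(o)
E
```

```text
top [[385.9, 0.0, 255.3], [0.0, 385.9, 194.1], [0.0, 0.0, 1.0]] -0.0456777741702375 [[-0.006, -1.0, 0.004, -0.009], [-0.993, 0.005, -0.119, 0.552], [0.119, -0.004, -0.993, 0.92], [0.0, 0.0, 0.0, 1.0]]
rack 0.83 [176.2, 183.0, 332.7, 241.8] 260.2 210.3 [ 0.51  -0.024  0.05 ]
stop 0.71 [268.8, 197.1, 317.3, 235.1] 301.0 217.1 [ 0.493 -0.122  0.05 ]
stop 0.47 [296.5, 163.0, 320.7, 183.3] 306.6 173.3 [ 0.6   -0.138  0.05 ]
lever 0.71 [299.3, 211.2, 318.3, 227.7] 308.5 218.7 [ 0.489 -0.14   0.05 ]
lever 0.39 [266.7, 254.3, 303.9, 276.0] 282.8 266.5 [ 0.376 -0.077  0.05 ]
tin_near 0.94 [231.5, 190.0, 260.1, 222.1] 246.3 206.5 [0.52 0.01 0.05]
tin_near 0.92 [362.8, 207.4, 401.4, 239.1] 381.7 221.7 [ 0.481 -0.318  0.05 ]
tin_near 0.79 [122.7, 205.8, 159.0, 231.1] 140.4 219.5 [0.489 0.265 0.05 ]
tin_near 0.6 [310.8, 142.8, 336.8, 156.3] 321.9 149.4 [ 0.66  -0.177  0.05 ]
tin_far 0.79 [195.6, 184.2, 228.9, 218.4] 211.9 201.2 [0.533 0.093 0.05 ]
salt_shaker 0.53 [218.4, 237.4, 237.4, 257.7] 228.4 245.0 [0.428 0.053 0.05 ]
espresso_cup 0.58 [266.3, 255.0, 303.0, 281.0] 283.0 266.5 [ 0.376 -0.077
[... 1737 characters left out ...]
]
{'clock': 1.0, 'joint_pos': array([-1.25000952e+00,  2.40608075e-01,  4.95911846e-03,  1.33519435e+00,
       -3.32320571e-05,  1.57079993e+00]), 'joint_vel': array([ 0.00273405,  0.00033094,  0.00058886, -0.00155102,  0.00019926,
        0.00052999]), 'tau': array([-3.77699280e-04, -3.72210968e+01,  2.52699852e+01,  1.18062086e-03,
        5.65122127e-05,  2.09807484e-05]), 'eef_pos': array([ 0.15764132, -0.47447963,  0.23128679]), 'tool_rot': array([ 9.87164818e-01,  1.59704792e-01, -2.01543524e-05, -2.05351034e-05]), 'ft_force': array([0.48053793, 0.62256134, 0.19828048]), 'ft_torque': array([ 0.02603336, -0.04530894,  0.04119047]), 'grasp_force': 0.0, 'grip_width': 0.08532726473067713}
```

Run:
```python
import cv2
t=cv2.imread("pics/top0.png");s=cv2.imread("pics/side0.png")
a=cv2.resize(t[130:290,110:410],(800,427),interpolation=cv2.INTER_CUBIC);cv2.imwrite("pics/a.png",a)
b=cv2.resize(s[120:300,180:380],(660,594),interpolation=cv2.INTER_CUBIC);cv2.imwrite("pics/b.png",b)
```

```text
(no output)
```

View pics/a.png

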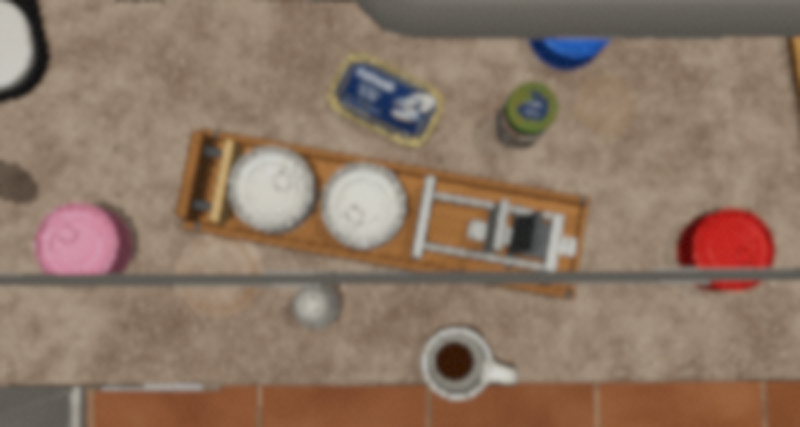

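View pics/b.png

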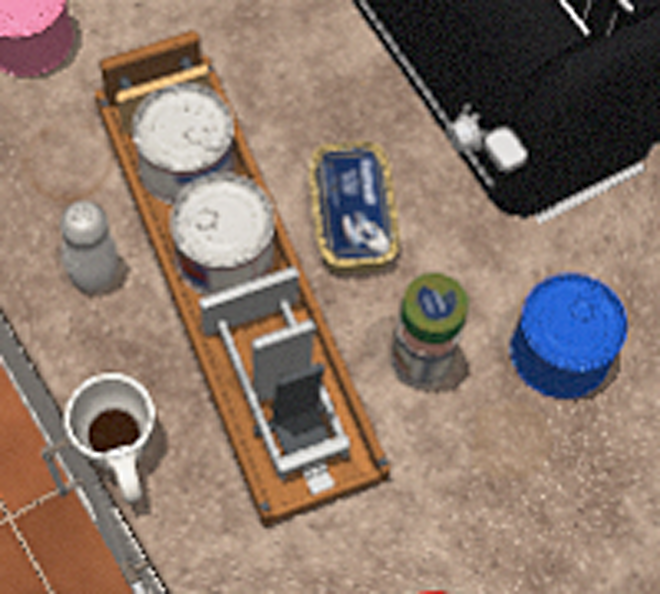

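```bash
cat > fit.py <<'E'
from h import *
from scipy.optimize import minimize
def box(x0,x1,y0,y1,z0,z1): return np.array([[x,y,z] for x in(x0,x1) for y in(y0,y1) for z in(z0,z1)])/1000
def W(p,P):
    c,s=np.cos(p[2]),np.sin(p[2]); return P@np.array([[c,s,0],[-s,c,0],[0,0,1]])+[p[0],p[1],0]
def mask(c,polys,S=4):
    m=np.zeros((384*S,512*S),np.uint8)
    for P in polys:
        h=cv2.convexHull(((proj(c,P)+.5)*S).astype(np.float32)).astype(np.int32); cv2.fillConvexPoly(m,h,1)
    return m>0
E
cat > run.py <<'E'
from fit import *
cs=[camera("top"),camera("side")]
up=lambda r: cv2.resize(r.astype(np.uint8),(2048,1536),interpolation=cv2.INTER_NEAREST)>0
hull=lambda m:(cv2.fillConvexPoly(np.zeros(m.shape,np.uint8),cv2.convexHull(np.argwhere(m)[:,::-1].astype(np.int32)),1)>0)
R=[[d["region"] for d in silhouettes("rack",c)][0] for c in cs]
T=[hull(up(r)) for r in R]
rack=[np.r_[box(-48.5,48.5,-182,190,0,26)],box(-48.5,48.5,178,190,0,66)]
def cost(p):
    v=0
    for c,t in zip(cs,T):
        m=hull(mask(c,rack|[] if 0 else rack)); v+=1-(m&t).sum()/(m|t).sum()
    return v
best=None
r=minimize(cost,[.505,-.03,-.19],method="Nelder-Mead",options=dict(initial_simplex=[[.505,-.03,-.19],[.515,-.03,-.19],[.505,-.02,-.19],[.505,-.03,-.14]],xatol=2e-4,fatol=1e-4,maxiter=120))
p=r.x; print("rack",p,r.fun)
# per view
for c,t in zip(cs,T):
    m=hull(mask(c,rack)); print(1-(m&t).sum()/(m|t).sum())
np.save("rack.npy",p)
ov=[]
for c in cs:
    im=cv2.resize(c["image"][:,:,::-1],None,fx=4,fy=4,interpolation=cv2.INTER_CUBIC)
    for P,col in [(rack[0],(0,255,0)),(rack[1],(0,255,255)),(box(-37,37,-40-4,-40,10,62),(255,0,0)),(box(-22,22,-112,-104,30,118),(255,0,255))]:
        h=cv2.convexHull(((proj(c,W(p,P))+.5)*4).astype(np.float32)).astype(np.int32); cv2.polylines(im,[h],True,col,1)
    ov.append(im)
E
sed -i 's/mask(c,rack|\[\] if 0 else rack)/mask(c,[W(p,P) for P in rack])/; s/hull(mask(c,rack))/hull(mask(c,[W(p,P) for P in rack]))/' run.py
cat >> run.py <<'E'
cv2.imwrite("pics/c1.png",ov[0][700:1000,680:1380]); cv2.imwrite("pics/c2.png",cv2.resize(ov[1][500:1150,780:1240],(425,600)))
a=cv2.imread("pics/c1.png");b=cv2.imread("pics/c2.png")
b=cv2.resize(b,(212*1,300));cv2.imwrite("pics/c.png",cv2.resize(a,(800,343)))
for c in cs: print("campos",(-c["view"][:3,:3].T@c["view"][:3,3]).round(3))
# rail: match x,z
print(ray(cs[0],(260,234),0),ray(cs[0],(260,234),.3),ray(cs[1],(210,284),0),ray(cs[1],(210,284),.3))
E
python3 run.py
```

```text
rack [ 0.51194838 -0.01372312 -0.17692371] 0.06061595880800741
0.02006682331479337
0.04054913549321404
campos [ 0.438 -0.008  0.979]
campos [ 0.278 -0.43   1.033]
[ 0.45408609 -0.02372716  0.        ] [ 0.44930936 -0.01897557  0.3       ] [ 0.3296352  -0.13175692  0.        ] [ 0.31469768 -0.21841327  0.3       ]
```

View pics/c.png

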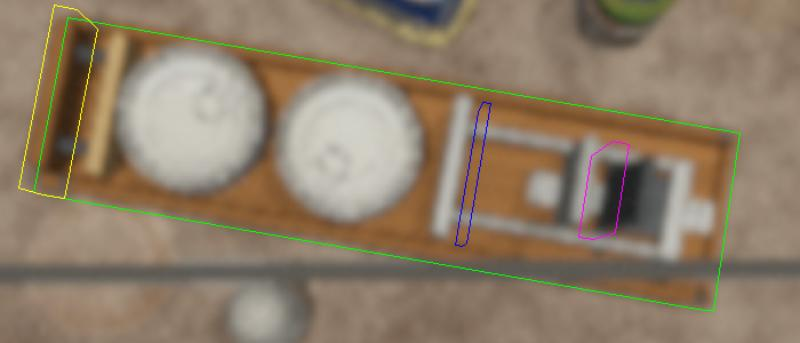

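View pics/c2.png

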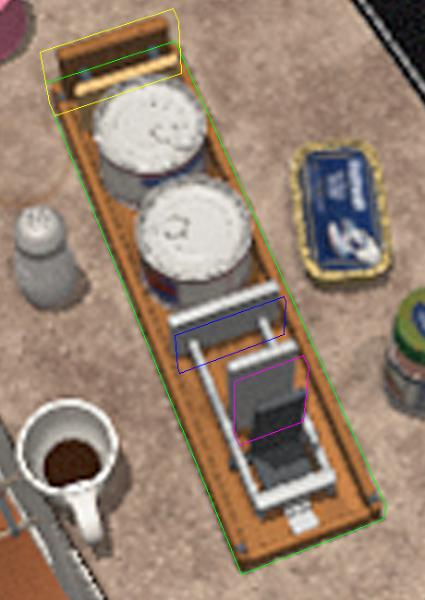

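```bash
sed -i 's/box(-48.5,48.5,178,190,0,66)/box(-p3,p3,178,190,0,66)/' run.py
python3 - <<'E'
s=open('run.py').read()
i=s.index("rack=["); j=s.index("best=None")
s=s[:i]+'''
rk=lambda p:[box(-48.5,48.5,-182,190,0,26),box(-p[3]*100,p[3]*100,178,190,0,66)]
def mm(c,p): return hull(mask(c,[W(p,P) for P in rk(p)]))
def cost(p): return sum(1-(mm(c,p)&t).sum()/(mm(c,p)|t).sum() for c,t in zip(cs,T))
x0=np.array([.512,-.016,-.18,.42]); sim=np.vstack([x0]+[x0+d for d in np.diag([.008,.008,.03,.05])])
r=minimize(cost,x0,method="Nelder-Mead",options=dict(initial_simplex=sim,xatol=2e-4,fatol=1e-4,maxiter=150))
p=r.x; print(p,r.fun,[1-(mm(c,p)&t).sum()/(mm(c,p)|t).sum() for c,t in zip(cs,T)]); rack=rk(p); np.save("rack.npy",p)
# stop travel from stop silhouettes; lever angle too
ST=[hull(up(silhouettes("stop",c)[0]["region"])) for c in cs]
LV=[silhouettes("lever",c)[0]["region"] for c in cs]
face=lambda s:box(-37,37,-44+s,-40+s,8,62)
plate=lambda s:box(-22,22,-112+s,-104+s,30,118)
bar=lambda s:box(-37,37,-150+s,-140+s,15,25)
for s in range(-2,26,2):
    print(s,[round(1-(m&t).sum()/(m|t).sum(),3) for c,t in zip(cs,ST) for m in [hull(mask(c,[W(p,face(s)),W(p,plate(s))]))]])
'''+s[s.index("ov=[]"):]
s=s.replace("(box(-37,37,-40-4,-40,10,62),(255,0,0)),(box(-22,22,-112,-104,30,118),(255,0,255))","(face(12)[[1,3,7,5]],(255,0,0)),(plate(12)[[1,3,7,5]],(255,0,255)),(rack[1][[1,3,7,5]],(255,255,0))")
s=s.replace('cv2.imwrite("pics/c.png",cv2.resize(a,(800,343)))','o=np.zeros((600,800,3),np.uint8);o[:600,375:]=cv2.imread("pics/c2.png");a=cv2.resize(cv2.rotate(a,0),(257,600));o[:,:257]=a;cv2.imwrite("pics/c.png",o)')
open('run.py','w').write(s)
E
python3 run.py
```

```text
[ 0.51304424 -0.01339953 -0.18297062  0.37005666] 0.04957222176808951 [np.float64(0.02551245095684207), np.float64(0.02405977081124744)]
-2 [np.float64(0.405), np.float64(0.444)]
0 [np.float64(0.405), np.float64(0.44)]
2 [np.float64(0.405), np.float64(0.439)]
4 [np.float64(0.402), np.float64(0.437)]
6 [np.float64(0.402), np.float64(0.436)]
8 [np.float64(0.398), np.float64(0.435)]
10 [np.float64(0.396), np.float64(0.435)]
12 [np.float64(0.398), np.float64(0.439)]
14 [np.float64(0.406), np.float64(0.451)]
16 [np.float64(0.435), np.float64(0.473)]
18 [np.float64(0.455), np.float64(0.493)]
20 [np.float64(0.482), np.float64(0.515)]
22 [np.float64(0.501), np.float64(0.537)]
24 [np.float64(0.53), np.float64(0.558)]
campos [ 0.438 -0.008  0.979]
campos [ 0.278 -0.43   1.033]
[ 0.45408609 -0.02372716  0.        ] [ 0.44930936 -0.01897557  0.3       ] [ 0.3296352  -0.13175692  0.        ] [ 0.31469768 -0.21841327  0.3       ]
```

View pics/c.png

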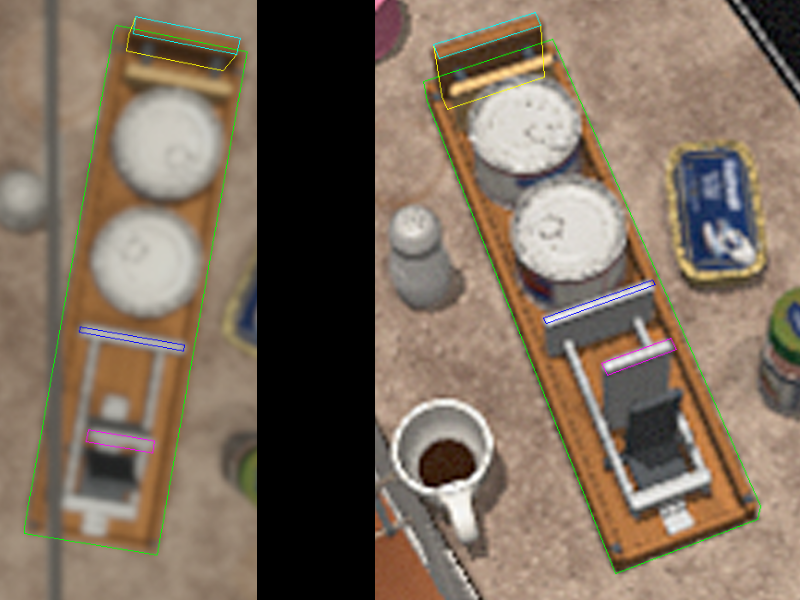

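Run:
```python
from h import *
c=camera("side");im=c["image"][:,:,::-1].copy()
for z in(.1,.2,.3,.4,.5,.6,.7):
    P=proj(c,[[.454-.016*z,y,z] for y in np.linspace(-.5,.5,11)]); print(z,P[[0,3,5,8]].round().tolist())
t=camera("top")["image"][:,:,::-1]
o=np.hstack([im,t]);cv2.imwrite("pics/d.png",cv2.resize(o,(800,300)))
p=np.load("rack.npy");c_,s_=np.cos(p[2]),np.sin(p[2]);R=np.array([[c_,-s_],[s_,c_]])
print("ydir",R[:,1]); 
for y in(-92,-92-13.5,-92-23.5): print(y,(R@[0,y/1000]+p[:2]).round(4))
```

```text
0.1 [[356.0, 397.0], [272.0, 268.0], [225.0, 196.0], [166.0, 106.0]]
0.2 [[367.0, 395.0], [272.0, 253.0], [221.0, 175.0], [158.0, 80.0]]
0.3 [[380.0, 393.0], [273.0, 235.0], [216.0, 150.0], [149.0, 50.0]]
0.4 [[398.0, 389.0], [274.0, 211.0], [210.0, 119.0], [138.0, 15.0]]
0.5 [[422.0, 385.0], [275.0, 181.0], [203.0, 81.0], [124.0, -28.0]]
0.6 [[456.0, 378.0], [277.0, 140.0], [194.0, 31.0], [109.0, -79.0]]
0.7 [[508.0, 368.0], [279.0, 82.0], [182.0, -34.0], [90.0, -141.0]]
ydir [0.18195141 0.98330752]
-92 [ 0.4963 -0.1039]
-105.5 [ 0.4938 -0.1171]
-115.5 [ 0.492 -0.127]
```

View pics/d.png

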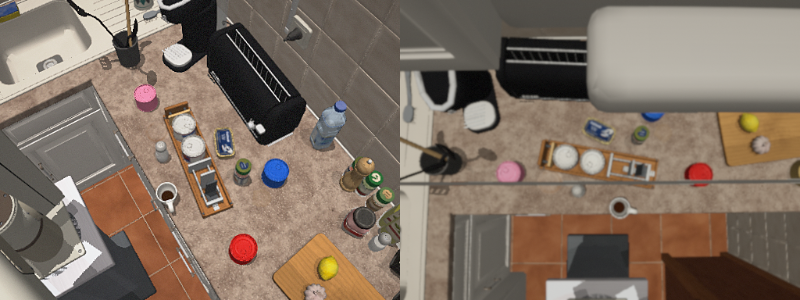

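Emit:
{"api": "drive_tool", "payload": {
  "increments": [
    [[16, 17, 0], [0, 0, 7.1], 1],
    [[16, 17, 0], [0, 0, 7.1], 1],
    [[16, 17, 0], [0, 0, 7.1], 1],
    [[16, 17, 0], [0, 0, 7.1], 1]
  ]
}}

```text
clock: 2.03
eef_pos: [0.2221, -0.4058, 0.2313]
tool_rot: [0.917, 0.399, 0.0, 0.0]
ft_force: [0.3, 0.1, -0.1]
grip_width: 0.0854
grasp_force: 0.0
```

Run:
```python
from h import *
o=get_obs();print({k:np.round(v,4) for k,v in o.items()})
```

```text
{'clock': np.float64(2.0333), 'joint_pos': array([-1.0701e+00,  1.6670e-01, -8.8300e-02,  1.3158e+00,  1.0000e-04,
        1.2497e+00]), 'joint_vel': array([ 0.5743, -0.1852, -0.2227, -0.0447,  0.0012, -0.9077]), 'tau': array([ -2.8359, -33.0333,  25.3426,   0.1733,  -0.0517,   0.7473]), 'eef_pos': array([ 0.2221, -0.4058,  0.2313]), 'tool_rot': array([0.9168, 0.3994, 0.    , 0.    ]), 'ft_force': array([ 0.305 ,  0.0753, -0.0511]), 'ft_torque': array([0.0266, 0.0001, 0.0255]), 'grasp_force': np.float64(0.0), 'grip_width': np.float64(0.0854)}
```

Emit:
{"api": "drive_tool", "payload": {
  "increments": [
    [[16, 17, 0], [0, 0, 7.15], 1],
    [[16, 17, 0], [0, 0, 7.15], 1],
    [[16, 17, 0], [0, 0, 7.15], 1],
    [[16, 17, 0], [0, 0, 7.15], 1],
    [[16, 17, 0], [0, 0, 7.15], 1],
    [[16, 17, 0], [0, 0, 7.15], 1],
    [[16, 17, 0], [0, 0, 7.15], 1],
    [[16, 17, 0], [0, 0, 7.15], 1]
  ]
}}

```text
clock: 2.7
eef_pos: [0.3503, -0.2696, 0.2314]
tool_rot: [0.613, 0.79, -0.0, 0.0]
ft_force: [-0.3, -0.7, 0.3]
grip_width: 0.0854
grasp_force: 0.0
```

Emit:
{"api": "drive_tool", "payload": {
  "increments": [
    [[16, 17, 0], [0, 0, 7.15], 1],
    [[16, 17, 0], [0, 0, 7.15], 1],
    [[16, 17, 0], [0, 0, 7.15], 1],
    [[16, 17, 0], [0, 0, 7.15], 1],
    [[16, 17, 0], [0, 0, 7.15], 1],
    [[16, 17, 0], [0, 0, 7.15], 1],
    [[16, 17, 0], [0, 0, 7.15], 1],
    [[16, 17, 0], [0, 0, 7.15], 1]
  ]
}}

```text
clock: 3.37
eef_pos: [0.4784, -0.1335, 0.2313]
tool_rot: [0.16, 0.987, -0.0, 0.0]
ft_force: [-0.4, -0.0, -0.3]
grip_width: 0.0855
grasp_force: 0.0
```

Emit:
{"api": "drive_tool", "payload": {
  "increments": [
    [[16, 17, 0], [0, 0, 7.15], 1],
    [[0, 0, 0], [0, 0, 1.15], 1],
    [[0, 0, 0], [0, 0, 0], 1],
    [[0, 0, 0], [0, 0, 0], 1]
  ]
}}

```text
clock: 3.7
eef_pos: [0.4933, -0.1176, 0.2311]
tool_rot: [0.092, 0.996, -0.0, -0.0]
ft_force: [-0.2, -0.1, 1.2]
grip_width: 0.0852
grasp_force: 0.0
```

Emit:
{"api": "drive_tool", "payload": {
  "increments": [
    [[0, 0, -30], [0, 0, 0], 1],
    [[0, 0, -30], [0, 0, 0], 1],
    [[0, 0, -30], [0, 0, 0], 1],
    [[0, 0, -15], [0, 0, 0], 1],
    [[0, 0, 0], [0, 0, 0], 1]
  ]
}}

```text
clock: 4.12
eef_pos: [0.4897, -0.1178, 0.1226]
tool_rot: [0.093, 0.996, 0.0, -0.004]
ft_force: [0.3, -0.3, -0.9]
grip_width: 0.0854
grasp_force: 0.0
```

Run:
```python
from h import *
o=[]
for n,(x,y) in (("side",(215,180)),("top",(255,170))):
    c=camera(n); o.append(cv2.resize(c["image"][y:y+100,x:x+100,::-1],(400,400),interpolation=cv2.INTER_CUBIC))
cv2.imwrite("pics/e.png",np.hstack(o))
```

```text
(no output)
```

View pics/e.png

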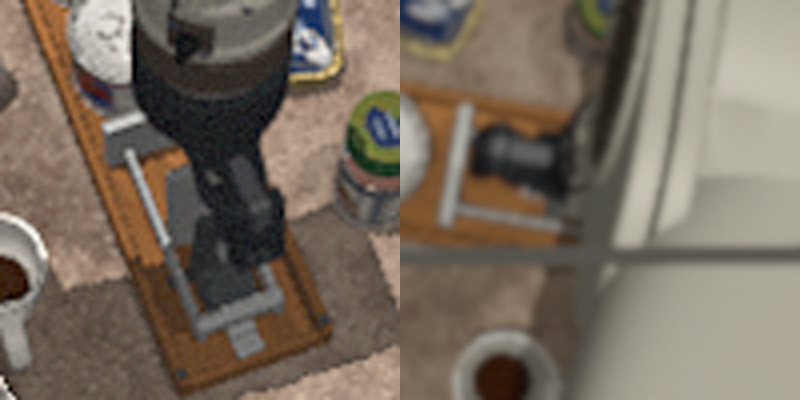

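Emit:
{"api": "drive_tool", "payload": {
  "increments": [
    [[0, 0, -12], [0, 0, 0], 1],
    [[0, 0, -12], [0, 0, 0], 1],
    [[0, 0, -12], [0, 0, 0], 1],
    [[0, 0, -12], [0, 0, 0], 1],
    [[0, 0, 0], [0, 0, 0], 1]
  ]
}}

```text
clock: 4.63
eef_pos: [0.4934, -0.1179, 0.0783]
tool_rot: [0.092, 0.996, -0.0, -0.0]
ft_force: [-0.3, -0.5, -0.6]
grip_width: 0.0851
grasp_force: 0.0
```

Emit:
{"api": "drive_tool", "payload": {
  "increments": [
    [[0, 0, 0], [0, 0, 0], 0.85],
    [[0, 0, 0], [0, 0, 0], 0.75],
    [[0, 0, 0], [0, 0, 0], 0.65],
    [[0, 0, 0], [0, 0, 0], 0.6],
    [[0, 0, 0], [0, 0, 0], 0.6]
  ]
}}

```text
clock: 5.05
eef_pos: [0.4942, -0.1176, 0.0791]
tool_rot: [0.092, 0.996, -0.0, 0.001]
ft_force: [0.6, -0.5, 1.2]
grip_width: 0.0515
grasp_force: 0.0
```

Emit:
{"api": "drive_tool", "payload": {
  "increments": [
    [[0, 0, 0], [0, 0, 0], 0.5],
    [[0, 0, 0], [0, 0, 0], 0.45],
    [[0, 0, 0], [0, 0, 0], 0.45]
  ]
}}

```text
clock: 5.3
eef_pos: [0.4939, -0.1176, 0.0786]
tool_rot: [0.092, 0.996, -0.0, 0.0]
ft_force: [0.1, 0.1, 1.4]
grip_width: 0.0386
grasp_force: 1.4
```

Emit:
{"api": "drive_tool", "payload": {
  "increments": [
    [[0, 0, 0], [0, 0, 0], 0.4],
    [[0, 0, 0], [0, 0, 0], 0.38],
    [[0, 0, 0], [0, 0, 0], 0.36]
  ]
}}

```text
clock: 5.55
eef_pos: [0.494, -0.1173, 0.0786]
tool_rot: [0.092, 0.996, 0.0, 0.0]
ft_force: [0.6, 0.4, 3.6]
grip_width: 0.0307
grasp_force: 2.4
```

Emit:
{"api": "drive_tool", "payload": {
  "increments": [
    [[0, 0, 0], [0, 0, 0], 0.34],
    [[0, 0, 0], [0, 0, 0], 0.32],
    [[0, 0, 0], [0, 0, 0], 0.32]
  ]
}}

```text
clock: 5.8
eef_pos: [0.494, -0.1176, 0.0787]
tool_rot: [0.092, 0.996, -0.0, 0.0]
ft_force: [-0.7, 1.0, 4.9]
grip_width: 0.0271
grasp_force: 3.8
```

Emit:
{"api": "drive_tool", "payload": {
  "increments": [
    [[0, 0, 0], [0, 0, 0], 0.3],
    [[0, 0, 0], [0, 0, 0], 0.3],
    [[0, 0, 0], [0, 0, 0], 0.3]
  ]
}}

```text
clock: 6.05
eef_pos: [0.494, -0.1179, 0.0788]
tool_rot: [0.092, 0.996, -0.001, 0.0]
ft_force: [-0.6, 1.1, 6.0]
grip_width: 0.026
grasp_force: 20.2
```

Emit:
{"api": "drive_tool", "payload": {
  "increments": [
    [[0.36, 1.97, 0], [0, 0, 0], 0.3],
    [[0.36, 1.97, 0], [0, 0, 0], 0.3],
    [[0.36, 1.97, 0], [0, 0, 0], 0.3],
    [[0.36, 1.97, 0], [0, 0, 0], 0.3],
    [[0.36, 1.97, 0], [0, 0, 0], 0.3],
    [[0.36, 1.97, 0], [0, 0, 0], 0.3],
    [[0, 0, 0], [0, 0, 0], 0.3]
  ]
}}

```text
clock: 6.63
eef_pos: [0.4961, -0.1061, 0.0788]
tool_rot: [0.092, 0.996, -0.001, 0.0]
ft_force: [0.0, 0.2, 5.6]
grip_width: 0.0261
grasp_force: 20.0
```

Emit:
{"api": "drive_tool", "payload": {
  "increments": [
    [[0.36, 1.97, 0], [0, 0, 0], 0.3],
    [[0.36, 1.97, 0], [0, 0, 0], 0.3],
    [[0.36, 1.97, 0], [0, 0, 0], 0.3],
    [[0.36, 1.97, 0], [0, 0, 0], 0.3],
    [[0.18, 0.98, 0], [0, 0, 0], 0.3],
    [[0.18, 0.98, 0], [0, 0, 0], 0.3]
  ]
}}

```text
clock: 7.13
eef_pos: [0.4979, -0.0969, 0.0789]
tool_rot: [0.092, 0.996, -0.001, 0.0]
ft_force: [-1.0, -1.7, 5.6]
grip_width: 0.0259
grasp_force: 18.8
```

Emit:
{"api": "drive_tool", "payload": {
  "increments": [
    [[0.18, 0.98, 0], [0, 0, 0], 0.3],
    [[0.18, 0.98, 0], [0, 0, 0], 0.3],
    [[0.18, 0.98, 0], [0, 0, 0], 0.3],
    [[0.18, 0.98, 0], [0, 0, 0], 0.3]
  ]
}}

```text
clock: 7.47
eef_pos: [0.4986, -0.0931, 0.0788]
tool_rot: [0.092, 0.996, -0.001, 0.0]
ft_force: [-0.8, -1.9, 6.4]
grip_width: 0.0263
grasp_force: 18.9
```

Emit:
{"api": "drive_tool", "payload": {
  "increments": [
    [[0.18, 0.98, 0], [0, 0, 0], 0.3],
    [[0.18, 0.98, 0], [0, 0, 0], 0.3]
  ]
}}

```text
clock: 7.63
eef_pos: [0.4989, -0.0913, 0.0789]
tool_rot: [0.092, 0.996, -0.002, 0.0]
ft_force: [-1.2, -2.9, 6.0]
grip_width: 0.0259
grasp_force: 18.4
```

Emit:
{"api": "drive_tool", "payload": {
  "increments": [
    [[0.18, 0.98, 0], [0, 0, 0], 0.3],
    [[0.18, 0.98, 0], [0, 0, 0], 0.3]
  ]
}}

```text
clock: 7.8
eef_pos: [0.4993, -0.0894, 0.0789]
tool_rot: [0.092, 0.996, -0.002, 0.0]
ft_force: [-1.2, -1.8, 5.7]
grip_width: 0.0263
grasp_force: 18.5
```

Emit:
{"api": "drive_tool", "payload": {
  "increments": [
    [[0.09, 0.49, 0], [0, 0, 0], 0.3],
    [[0.09, 0.49, 0], [0, 0, 0], 0.3]
  ]
}}

```text
clock: 7.97
eef_pos: [0.4994, -0.0887, 0.0789]
tool_rot: [0.092, 0.996, -0.002, 0.0]
ft_force: [-1.9, -3.8, 6.1]
grip_width: 0.0262
grasp_force: 17.5
```

Emit:
{"api": "drive_tool", "payload": {
  "increments": [
    [[0.09, 0.49, 0], [0, 0, 0], 0.3],
    [[0, 0, 0], [0, 0, 0], 0.3]
  ]
}}

```text
clock: 8.13
eef_pos: [0.4994, -0.0887, 0.0789]
tool_rot: [0.092, 0.996, -0.002, 0.0]
ft_force: [-1.8, -5.5, 6.6]
grip_width: 0.0258
grasp_force: 17.3
```

Emit:
{"api": "drive_tool", "payload": {
  "increments": [
    [[0.09, 0.49, 0], [0, 0, 0], 0.3],
    [[0, 0, 0], [0, 0, 0], 0.3]
  ]
}}

```text
clock: 8.3
eef_pos: [0.4994, -0.0887, 0.0789]
tool_rot: [0.092, 0.996, -0.003, 0.0]
ft_force: [-2.3, -6.7, 6.1]
grip_width: 0.0259
grasp_force: 16.8
```

Emit:
{"api": "drive_tool", "payload": {
  "increments": [
    [[0.09, 0.49, 0], [0, 0, 0], 0.3],
    [[0, 0, 0], [0, 0, 0], 0.3]
  ]
}}

```text
clock: 8.47
eef_pos: [0.4994, -0.0886, 0.0789]
tool_rot: [0.093, 0.996, -0.003, 0.0]
ft_force: [-1.3, -7.6, 5.9]
grip_width: 0.026
grasp_force: 16.3
```

Emit:
{"api": "drive_tool", "payload": {
  "increments": [
    [[0.09, 0.49, 0], [0, 0, 0], 0.3],
    [[0, 0, 0], [0, 0, 0], 0.3]
  ]
}}

```text
clock: 8.63
eef_pos: [0.4994, -0.0886, 0.0788]
tool_rot: [0.093, 0.996, -0.004, 0.0]
ft_force: [-2.4, -9.0, 6.7]
grip_width: 0.0263
grasp_force: 16.0
```

Emit:
{"api": "drive_tool", "payload": {
  "increments": [
    [[0.09, 0.49, 0], [0, 0, 0], 0.3],
    [[0, 0, 0], [0, 0, 0], 0.3],
    [[0, 0, 0], [0, 0, 0], 0.3]
  ]
}}

```text
clock: 8.88
eef_pos: [0.4994, -0.0886, 0.0788]
tool_rot: [0.093, 0.996, -0.004, 0.0]
ft_force: [-2.7, -10.4, 6.0]
grip_width: 0.0258
grasp_force: 15.7
```

Run:
```python
from h import *
o=[]
for n,(x,y) in (("side",(205,130)),("top",(165,160))):
    c=camera(n); o.append(cv2.resize(c["image"][y:y+120,x:x+120,::-1],(400,400),interpolation=cv2.INTER_CUBIC))
cv2.imwrite("pics/f.png",np.hstack(o))
print(get_obs()["ft_force"])
```

```text
[ -2.38040496 -10.27925029   5.63031984]
```

View pics/f.png

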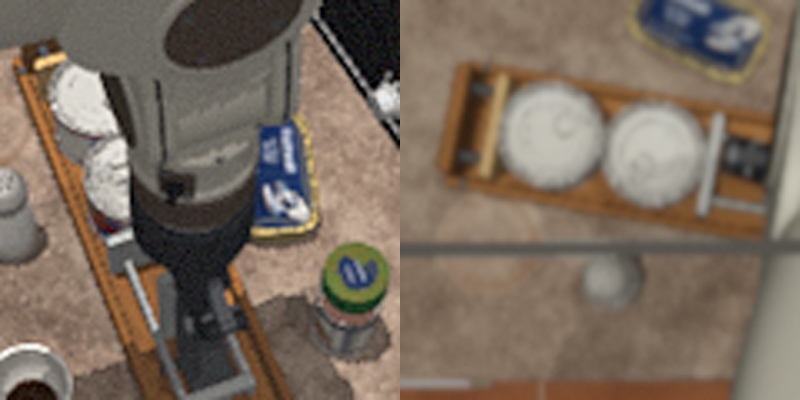

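Emit:
{"api": "drive_tool", "payload": {
  "increments": [
    [[-0.18, -0.98, 0], [0, 0, 0], 0.3],
    [[-0.15, -0.8, 0], [0, 0, 0], 0.3],
    [[0, 0, 0], [0, 0, 0], 0.3]
  ]
}}

```text
clock: 9.23
eef_pos: [0.4994, -0.0887, 0.0788]
tool_rot: [0.093, 0.996, -0.002, 0.0]
ft_force: [-1.3, -4.6, 5.4]
grip_width: 0.0262
grasp_force: 17.9
```

Emit:
{"api": "drive_tool", "payload": {
  "increments": [
    [[0, 0, 0], [0, 0, 0], 0.34],
    [[0, 0, 0], [0, 0, 0], 0.38],
    [[0, 0, 0], [0, 0, 0], 0.42],
    [[0, 0, 0], [0, 0, 0], 0.5],
    [[0, 0, 0], [0, 0, 0], 0.65],
    [[0, 0, 0], [0, 0, 0], 0.85],
    [[0, 0, 0], [0, 0, 0], 0.85],
    [[0, 0, 0], [0, 0, 0], 0.85]
  ]
}}

```text
clock: 9.9
eef_pos: [0.4992, -0.0858, 0.0782]
tool_rot: [0.091, 0.996, 0.0, -0.0]
ft_force: [0.0, -0.7, -0.4]
grip_width: 0.0725
grasp_force: 0.0
```

Emit:
{"api": "drive_tool", "payload": {
  "increments": [
    [[-0.72, -3.93, 0], [0, 0, 0], 0.85],
    [[-0.72, -3.93, 0], [0, 0, 0], 0.85],
    [[-0.72, -3.93, 0], [0, 0, 0], 0.85],
    [[-0.72, -3.93, 0], [0, 0, 0], 0.85],
    [[-0.72, -3.93, 0], [0, 0, 0], 0.85],
    [[0, 0, 0], [0, 0, 0], 0.85]
  ]
}}

```text
clock: 10.4
eef_pos: [0.4956, -0.1069, 0.0783]
tool_rot: [0.092, 0.996, -0.0, 0.0]
ft_force: [0.2, 0.1, 0.4]
grip_width: 0.0723
grasp_force: 0.0
```

Emit:
{"api": "drive_tool", "payload": {
  "increments": [
    [[-0.18, -0.98, 0], [0, 0, 0], 0.85],
    [[-0.18, -0.98, 0], [0, 0, 0], 0.85],
    [[-0.18, -0.98, 0], [0, 0, 0], 0.85]
  ]
}}

```text
clock: 10.65
eef_pos: [0.4952, -0.109, 0.0783]
tool_rot: [0.092, 0.996, 0.0, -0.0]
ft_force: [-0.0, 0.9, -0.7]
grip_width: 0.0728
grasp_force: 0.0
```

Emit:
{"api": "drive_tool", "payload": {
  "increments": [
    [[-0.18, -0.98, 0], [0, 0, 0], 0.85],
    [[-0.09, -0.49, 0], [0, 0, 0], 0.85],
    [[0, 0, 0], [0, 0, 0], 0.85]
  ]
}}

```text
clock: 10.9
eef_pos: [0.4949, -0.1104, 0.0783]
tool_rot: [0.092, 0.996, -0.0, -0.0]
ft_force: [-0.4, -0.1, -0.5]
grip_width: 0.0725
grasp_force: 0.0
```

Emit:
{"api": "drive_tool", "payload": {
  "increments": [
    [[-0.09, -0.49, 0], [0, 0, 0], 0.85],
    [[-0.09, -0.49, 0], [0, 0, 0], 0.85],
    [[0, 0, 0], [0, 0, 0], 0.85]
  ]
}}

```text
clock: 11.15
eef_pos: [0.4948, -0.1114, 0.0783]
tool_rot: [0.092, 0.996, 0.0, 0.0]
ft_force: [-0.1, 0.4, -0.6]
grip_width: 0.0727
grasp_force: 0.0
```

Emit:
{"api": "drive_tool", "payload": {
  "increments": [
    [[-0.09, -0.49, 0], [0, 0, 0], 0.85],
    [[-0.09, -0.49, 0], [0, 0, 0], 0.85],
    [[0, 0, 0], [0, 0, 0], 0.85]
  ]
}}

```text
clock: 11.4
eef_pos: [0.4948, -0.1116, 0.0782]
tool_rot: [0.091, 0.996, 0.001, 0.0]
ft_force: [0.6, 3.0, -1.2]
grip_width: 0.0729
grasp_force: 2.0
```

Emit:
{"api": "drive_tool", "payload": {
  "increments": [
    [[-0.09, -0.49, 0], [0, 0, 0], 0.85],
    [[0, 0, 0], [0, 0, 0], 0.85]
  ]
}}

```text
clock: 11.57
eef_pos: [0.4946, -0.1124, 0.0783]
tool_rot: [0.091, 0.996, 0.0, 0.0]
ft_force: [1.1, 2.9, -0.4]
grip_width: 0.0725
grasp_force: 1.8
```

Emit:
{"api": "drive_tool", "payload": {
  "increments": [
    [[-0.09, -0.49, 0], [0, 0, 0], 0.85],
    [[0, 0, 0], [0, 0, 0], 0.85]
  ]
}}

```text
clock: 11.73
eef_pos: [0.4944, -0.1132, 0.0783]
tool_rot: [0.092, 0.996, 0.0, -0.0]
ft_force: [1.0, 4.3, -0.6]
grip_width: 0.0724
grasp_force: 2.1
```

Run:
```python
from h import *
o=[]
for n,(x,y) in (("side",(220,170)),("top",(225,160))):
    c=camera(n); o.append(cv2.resize(c["image"][y:y+90,x:x+90,::-1],(400,400),interpolation=cv2.INTER_CUBIC))
cv2.imwrite("pics/g.png",np.hstack(o))
```

```text
(no output)
```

View pics/g.png

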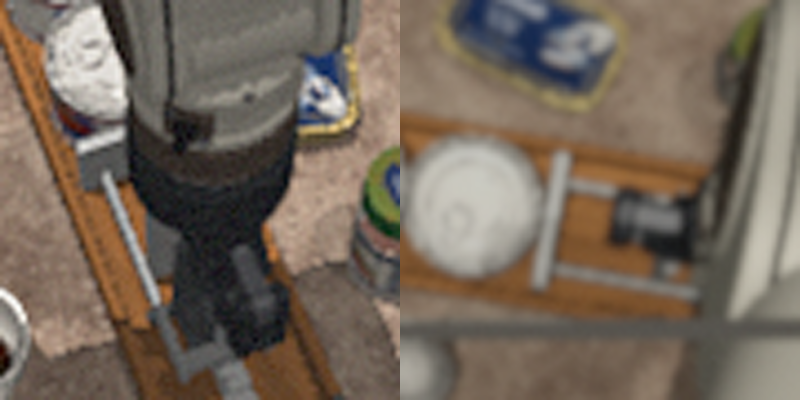

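Emit:
{"api": "drive_tool", "payload": {
  "increments": [
    [[-0.09, -0.49, 0], [0, 0, 0], 0.85],
    [[0, 0, 0], [0, 0, 0], 0.85]
  ]
}}

```text
clock: 12.0
eef_pos: [0.4943, -0.1139, 0.0783]
tool_rot: [0.092, 0.996, -0.0, -0.0]
ft_force: [0.4, 3.6, -0.0]
grip_width: 0.0727
grasp_force: 1.9
```

Emit:
{"api": "drive_tool", "payload": {
  "increments": [
    [[-0.09, -0.49, 0], [0, 0, 0], 0.85],
    [[0, 0, 0], [0, 0, 0], 0.85]
  ]
}}

```text
clock: 12.17
eef_pos: [0.4942, -0.1145, 0.0783]
tool_rot: [0.092, 0.996, -0.0, -0.0]
ft_force: [1.0, 3.4, -0.3]
grip_width: 0.0724
grasp_force: 1.8
```

Emit:
{"api": "drive_tool", "payload": {
  "increments": [
    [[-0.09, -0.49, 0], [0, 0, 0], 0.85],
    [[0, 0, 0], [0, 0, 0], 0.85]
  ]
}}

```text
clock: 12.33
eef_pos: [0.4941, -0.1149, 0.0783]
tool_rot: [0.092, 0.996, -0.0, -0.0]
ft_force: [0.4, 3.6, -0.5]
grip_width: 0.0723
grasp_force: 1.8
```

Emit:
{"api": "drive_tool", "payload": {
  "increments": [
    [[-0.09, -0.49, 0], [0, 0, 0], 0.85],
    [[0, 0, 0], [0, 0, 0], 0.85]
  ]
}}

```text
clock: 12.5
eef_pos: [0.494, -0.1154, 0.0783]
tool_rot: [0.092, 0.996, -0.0, -0.0]
ft_force: [0.2, 2.7, 0.6]
grip_width: 0.0727
grasp_force: 1.7
```

Emit:
{"api": "drive_tool", "payload": {
  "increments": [
    [[-0.09, -0.49, 0], [0, 0, 0], 0.85],
    [[0, 0, 0], [0, 0, 0], 0.85]
  ]
}}

```text
clock: 12.67
eef_pos: [0.4939, -0.1158, 0.0783]
tool_rot: [0.092, 0.996, -0.0, -0.0]
ft_force: [1.7, 3.7, -0.5]
grip_width: 0.0727
grasp_force: 1.8
```

Emit:
{"api": "drive_tool", "payload": {
  "increments": [
    [[-0.09, -0.49, 0], [0, 0, 0], 0.85],
    [[0, 0, 0], [0, 0, 0], 0.85]
  ]
}}

```text
clock: 12.83
eef_pos: [0.4938, -0.1164, 0.0783]
tool_rot: [0.092, 0.996, -0.0, -0.0]
ft_force: [0.3, 4.2, -0.4]
grip_width: 0.0721
grasp_force: 1.8
```

Emit:
{"api": "drive_tool", "payload": {
  "increments": [
    [[-0.09, -0.49, 0], [0, 0, 0], 0.85],
    [[0, 0, 0], [0, 0, 0], 0.85]
  ]
}}

```text
clock: 13.0
eef_pos: [0.4937, -0.1169, 0.0783]
tool_rot: [0.092, 0.996, -0.0, -0.0]
ft_force: [0.8, 3.2, -0.0]
grip_width: 0.0725
grasp_force: 1.7
```

Emit:
{"api": "drive_tool", "payload": {
  "increments": [
    [[-0.09, -0.49, 0], [0, 0, 0], 0.85],
    [[0, 0, 0], [0, 0, 0], 0.85]
  ]
}}

```text
clock: 13.17
eef_pos: [0.4936, -0.1181, 0.0783]
tool_rot: [0.092, 0.996, -0.001, -0.0]
ft_force: [0.2, -0.0, -0.7]
grip_width: 0.0724
grasp_force: 0.0
```

Emit:
{"api": "drive_tool", "payload": {
  "increments": [
    [[-0.09, -0.49, 0], [0, 0, 0], 0.85],
    [[0, 0, 0], [0, 0, 0], 0.85]
  ]
}}

```text
clock: 13.33
eef_pos: [0.4935, -0.1186, 0.0784]
tool_rot: [0.092, 0.996, -0.001, -0.0]
ft_force: [-0.4, -0.5, 0.1]
grip_width: 0.0729
grasp_force: 0.0
```

Emit:
{"api": "drive_tool", "payload": {
  "increments": [
    [[-0.09, -0.49, 0], [0, 0, 0], 0.85],
    [[0, 0, 0], [0, 0, 0], 0.85]
  ]
}}

```text
clock: 13.5
eef_pos: [0.4935, -0.1187, 0.0783]
tool_rot: [0.092, 0.996, -0.0, 0.0]
ft_force: [-0.7, -0.1, -0.1]
grip_width: 0.0722
grasp_force: 0.0
```

Emit:
{"api": "drive_tool", "payload": {
  "increments": [
    [[-0.09, -0.49, 0], [0, 0, 0], 0.85],
    [[0, 0, 0], [0, 0, 0], 0.85]
  ]
}}

```text
clock: 13.67
eef_pos: [0.4934, -0.1189, 0.0783]
tool_rot: [0.092, 0.996, -0.0, -0.0]
ft_force: [0.3, 0.4, -0.2]
grip_width: 0.0723
grasp_force: 0.0
```

Emit:
{"api": "drive_tool", "payload": {
  "increments": [
    [[-0.09, -0.49, 0], [0, 0, 0], 0.85],
    [[0, 0, 0], [0, 0, 0], 0.85]
  ]
}}

```text
clock: 13.83
eef_pos: [0.4933, -0.1192, 0.0783]
tool_rot: [0.092, 0.996, 0.0, 0.0]
ft_force: [-0.8, -0.1, -0.2]
grip_width: 0.0724
grasp_force: 0.2
```

Emit:
{"api": "drive_tool", "payload": {
  "increments": [
    [[-0.09, -0.49, 0], [0, 0, 0], 0.85],
    [[0, 0, 0], [0, 0, 0], 0.85]
  ]
}}

```text
clock: 14.0
eef_pos: [0.4933, -0.1197, 0.0783]
tool_rot: [0.092, 0.996, 0.0, 0.0]
ft_force: [0.1, 1.0, -0.6]
grip_width: 0.0725
grasp_force: 0.3
```

Emit:
{"api": "drive_tool", "payload": {
  "increments": [
    [[-0.09, -0.49, 0], [0, 0, 0], 0.85],
    [[0, 0, 0], [0, 0, 0], 0.85]
  ]
}}

```text
clock: 14.17
eef_pos: [0.4932, -0.1202, 0.0783]
tool_rot: [0.092, 0.996, 0.0, -0.0]
ft_force: [0.2, 0.8, 0.9]
grip_width: 0.0727
grasp_force: 0.4
```

Emit:
{"api": "drive_tool", "payload": {
  "increments": [
    [[-0.09, -0.49, 0], [0, 0, 0], 0.85],
    [[0, 0, 0], [0, 0, 0], 0.85]
  ]
}}

```text
clock: 14.33
eef_pos: [0.4931, -0.1207, 0.0783]
tool_rot: [0.092, 0.996, -0.0, 0.0]
ft_force: [0.6, 0.8, 0.2]
grip_width: 0.0726
grasp_force: 0.3
```

Emit:
{"api": "drive_tool", "payload": {
  "increments": [
    [[-0.09, -0.49, 0], [0, 0, 0], 0.85],
    [[0, 0, 0], [0, 0, 0], 0.85]
  ]
}}

```text
clock: 14.5
eef_pos: [0.493, -0.1213, 0.0783]
tool_rot: [0.092, 0.996, -0.0, -0.0]
ft_force: [0.8, -0.0, -0.4]
grip_width: 0.0728
grasp_force: 0.3
```

Emit:
{"api": "drive_tool", "payload": {
  "increments": [
    [[-0.09, -0.49, 0], [0, 0, 0], 0.85],
    [[0, 0, 0], [0, 0, 0], 0.85]
  ]
}}

```text
clock: 14.67
eef_pos: [0.493, -0.1214, 0.0783]
tool_rot: [0.092, 0.996, 0.0, 0.0]
ft_force: [-0.1, 1.1, -0.3]
grip_width: 0.0726
grasp_force: 1.1
```

Emit:
{"api": "drive_tool", "payload": {
  "increments": [
    [[-0.09, -0.49, 0], [0, 0, 0], 0.85],
    [[0, 0, 0], [0, 0, 0], 0.85]
  ]
}}

```text
clock: 14.83
eef_pos: [0.4929, -0.1215, 0.0782]
tool_rot: [0.091, 0.996, 0.001, 0.0]
ft_force: [2.3, 4.7, -0.9]
grip_width: 0.0722
grasp_force: 2.3
```

Emit:
{"api": "drive_tool", "payload": {
  "increments": [
    [[-0.09, -0.49, 0], [0, 0, 0], 0.85],
    [[0, 0, 0], [0, 0, 0], 0.85]
  ]
}}

```text
clock: 15.0
eef_pos: [0.4929, -0.1215, 0.0782]
tool_rot: [0.091, 0.996, 0.001, 0.0]
ft_force: [2.1, 5.5, -1.1]
grip_width: 0.0727
grasp_force: 3.1
```

Emit:
{"api": "drive_tool", "payload": {
  "increments": [
    [[0.36, 1.97, 0], [0, 0, 0], 0.85],
    [[0.72, 3.93, 0], [0, 0, 0], 0.85],
    [[0.72, 3.93, 0], [0, 0, 0], 0.85],
    [[0.36, 1.97, 0], [0, 0, 0], 0.95],
    [[0, 0, 0], [0, 0, 0], 0.95],
    [[0, 0, 15], [0, 0, 0], 0.95],
    [[0, 0, 30], [0, 0, 0], 0.95],
    [[0, 0, 30], [0, 0, 0], 0.95]
  ]
}}

```text
clock: 15.67
eef_pos: [0.4935, -0.1107, 0.153]
tool_rot: [0.092, 0.996, -0.0, -0.002]
ft_force: [-0.0, 0.0, 0.5]
grip_width: 0.0815
grasp_force: 0.0
```

Emit:
{"api": "drive_tool", "payload": {
  "increments": [
    [[0, 0, 30], [0, 0, 0], 0.95],
    [[0, 0, 30], [0, 0, 0], 0.95],
    [[-15, -20, 20], [0, 0, 0], 0.95],
    [[-15, -30, 0], [0, 0, 0], 0.95],
    [[-15, -30, 0], [0, 0, 0], 0.95],
    [[-15, -30, 0], [0, 0, 0], 0.95],
    [[-15, -30, 0], [0, 0, 0], 0.95],
    [[-15, -30, 0], [0, 0, 0], 0.95]
  ]
}}

```text
clock: 16.33
eef_pos: [0.4038, -0.2822, 0.2336]
tool_rot: [0.092, 0.996, -0.0, 0.0]
ft_force: [0.3, -0.3, -0.4]
grip_width: 0.0808
grasp_force: 0.0
```

Emit:
{"api": "drive_tool", "payload": {
  "increments": [
    [[-15, -30, 0], [0, 0, 0], 0.95],
    [[-15, -30, 0], [0, 0, 0], 0.95],
    [[-15, -30, 0], [0, 0, 0], 0.95],
    [[-15, -20, 0], [0, 0, 0], 0.95],
    [[0, 0, 0], [0, 0, 0], 0.95]
  ]
}}

```text
clock: 16.75
eef_pos: [0.3421, -0.3945, 0.233]
tool_rot: [0.095, 0.996, -0.001, -0.001]
ft_force: [0.5, -1.0, 0.5]
grip_width: 0.0814
grasp_force: 0.0
```

Run:
```python
from h import *
o=[]
for n,(x,y) in (("side",(180,120)),("top",(165,120))):
    c=camera(n); o.append(cv2.resize(c["image"][y:y+160,x:x+160,::-1],(400,400),interpolation=cv2.INTER_CUBIC))
    for q in ("lever","tin_near","tin_far"):
        for d in silhouettes(q,c)[:1]: print(n,q,d["conf"],d["bbox"])
cv2.imwrite("pics/i.png",np.hstack(o))
```

```text
side lever 0.63 [208.0, 128.5, 297.5, 262.9]
side tin_near 0.97 [228.8, 169.5, 259.7, 202.7]
side tin_far 0.62 [218.6, 143.1, 251.3, 181.5]
top lever 0.74 [293.2, 210.0, 312.6, 227.0]
top tin_near 0.89 [363.7, 209.1, 398.5, 240.1]
top tin_far 0.55 [193.8, 183.2, 228.8, 218.5]
```

View pics/i.png

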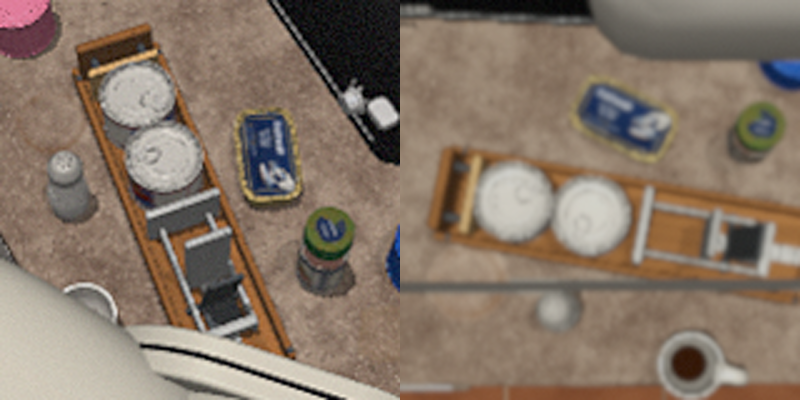

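The picture shows both tins upright, the stop drawn back a little, the lever tilted away from the plate as it should be at rest, and the bystanders unmoved.

```bash
python3 -c "
from workcell import job_done
print(job_done())"
```

```text
the job is handed in; nothing more can be done
None
```

The job is handed in: I pressed the tins snug at about 10 N, let the lever go, and drew the stop back about 10 mm to the first notch, where a pull of about 6 N did not move it; the tins are upright and nothing round the rack looks disturbed.

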